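# Draw the plug gauge for inspection

## Task

The clear cover of the gauge stand has no handle: take the flat knife from the bench, lever the cover fully open with its blade (not with the gripper), and lay the knife back down on the bench. Then take the gauge with the wide head and draw it straight up, without forcing it, until the groove round its shank stands just clear of the metal block while its foot is still well inside the bore, and finish holding it there still for inspection, not letting go. Leave the slim gauge in its bore and the other things on the bench where they are.

Things in the scene. Friction and masses are not known exactly. Their poses are not given: they have to be found in the camera images.
- stand: Gauge stand bolted to the bench. Origin: centre of its underside on the bench; z up, x from its front (cover's lip, robot's side) to its hinge side. Aluminium block 130 (x) x 180 (y) x 60 high with two vertical bores at x 0, y +45 and y -45, each 15 wide, 56 deep from its top. Wooden front and rear rails 12 thick stand on it along y (centres x -54 and +66); sides open.
- slot (a point): Centre of the slot for the blade, between the front rail's top (96 above the bench) and the closed cover's underside (108): 54 towards the stand's front from its centre, 102 above the bench. The slot is 12 high, 156 wide along y, 12 deep, and opens behind into the space over the gauges (head tops 92 above the bench).
- cover (a joint): Hinge of the cover, rad: 0 closed, growing as it opens upwards and over towards the stand's +x, stop at 1.9. The stiff friction hinge stays wherever it is left; raising the lip takes about 1 to 2 N at the lip. Cover: clear plate 6 thick, 136 from hinge axis to lip edge, 170 wide, with a plywood strip along its lip; closed, it overhangs the front rail by 10.
- cover_hinge (a point): Point on the cover's hinge axis at mid-width, 66 along +x from the stand's centre and 111 above the bench (mid-thickness of the cover). The axis runs along the stand's y.
- cover_lip (a point): Middle of the cover's free front edge, at mid-thickness; moves with the cover.
- knife_grip (a point): Flat filling knife, 200 long, 90 g, lying flat on the bench to the robot's right, blade pointing roughly away from the robot. This point is where to grip, near its centre of mass: in the wooden handle (100 long, 22 wide, 22 high), mid-width and 11 above its underside. Its x axis points along the knife to the blade's tip, z up.
- knife_tip (a point): Middle of the end of the knife's steel blade (100 long, 20 wide, 2.4 thick, half-way up the handle's height: 11 above the bench when it lies down), 135 ahead of the grip point.
- wide_head (a point): Centre of the upright cylindrical dark steel head of the gauge to draw: 30 in diameter, 32 high, resting on the block at the start (centre then 76 above the bench). Below it a loose shank 14 in diameter, 54 long, stands in one of the two bores (which one varies), with a groove round it 22 to 27 below the head. z is the gauge's axis. 0.14 to 0.28 kg.
- slim_head (a point): Centre of the head of the other gauge, dark steel, 16 in diameter and 32 high, same shank, in the other bore. Leave it.
- tape: Bystander: roll of paper tape lying flat, 100 in diameter, 25 high; origin under its centre.
- spool: Bystander: red wire spool standing, 70 in diameter, 60 high; origin under its centre.
- cart: Bystander: small wooden cart model, 120 long (x), 84 wide, 56 high; origin under its centre.

How it is judged:
On the way, in this order (a step that is already met when the one before it is completed fails the run):
1. the cover is being levered up by the knife (value of joint cover above 0.4 rad and contact force between knife and cover above 0.2 N), for 0.04 s.
2. the cover is open and the knife lies let go on the bench (value of joint cover above 1.5 rad and height (world z) of knife_grip below 0.025 m and contact force between the fingers and knife below 0.1 N), for 0.2 s.
At the end, for the whole second after the job is handed in: Fingers hold the wide gauge still, upright and in line with its bore, drawn 27 to 46 mm up from its seat (groove clear, at least 8 mm of shank still in), under 20 N against the stand; cover open beyond 1.5 rad; knife lying on the bench (z of wide_head in the frame of stand between 0.103 and 0.122 m and x of wide_head in the frame of stand between -0.006 and 0.006 m and (y of wide_head in the frame of stand between 0.039 and 0.051 m or y of wide_head in the frame of stand between -0.051 and -0.039 m) and angle between wide_head's own z axis and vertical below 0.1 rad and linear speed of wide below 0.02 m/s and contact force between the fingers and wide above 2 N and contact force between wide and stand below 20 N and value of joint cover above 1.5 rad and height (world z) of knife_grip below 0.025 m); the arm keeps its last pose, push and grip.
It fails at once if the gripper or arm opens the cover itself (value of joint cover below 1.2 rad and contact force between any of the fingers, the arm and cover above 2 N).
It fails at once if the wide gauge is forced hard against its bore or block (contact force between wide and stand above 60 N).
It fails at once if the wide gauge is pulled right out of its bore (z of wide_head in the frame of stand above 0.13 m).
It fails at once if the slim gauge is drawn or disturbed (distance of slim_head from where it was at the start of the episode above 0.01 m).
It fails at once if a bystander is pushed about (distance of any of tape, spool, cart from where it was at the start of the episode above 0.03 m).
It also fails if it takes over 61 s, if anything falls off the work surface, if the arm or the gripper's body presses on something with over 40 N, if the wrist force passes 120 N, or if a joint passes its speed limit or range.

## Robot

A 6-joint arm with a two-finger parallel gripper is mounted at the origin on the work surface. World frame = base frame: x ahead of the robot, y to its left, z up, the work surface at z = 0. Lengths are in m, angles in rad, forces in N, time in s.
With the tool pointing down it reaches from about 0.275 to 0.775 m from the base axis. Payload 14.6 kg.
Tool frame: the origin (TCP) lies between the finger pads; the fingertips stand 11 mm ahead of it and the grasp point (between the pads) lies 8 mm behind it (r.finger_overhang is the z of the fingertips in the tool frame, in m); z points along the fingers, y is the line along which they close (so a half turn about z gives the same grasp; the last joint's range is limited). The gripper opens to 85 mm and grips with 20 to 120 N. Pads are 22 mm wide; open, the fingers measure 114 mm over their backs; the gripper's body (76 mm by 85 mm) begins 54 mm behind the grasp point. The pads swing forward as they close: fully open they stand 13 mm farther back than shut.
Start: joints at [1.133, 0.263, -0.048, 1.259, 0, 1.415], TCP at [0.147, 0.504, 0.204] pointing down, gripper open.
Joint ranges: [-2.65, 2.65], [-0.89, 1.7], [-1.18, 1.37], [-2.13, 2.11], [-1.35, 1.29], [-3.14, 3.14]. Speed limits (rad/s): [1.89, 1.89, 2.57, 2.79, 3.14, 3.14].

## Interface

Orientations are given as a rotation vector (axis times angle).
In Python, from rig import r, cams gives the robot as it stands. The module is installed in compiled form; this text tells all that it offers.
- The arm moves only by the tool apply_moves, never from a script. Its arguments are lists of equal length, an entry for each row: "dp": the shift along the tool's x, y, z in cm, a list of three; "rot": the turn, a rotation vector about the tool's x, y, z in rad, a list of three; "claw": the gripper's target within -1 to 1 (fully open at 1, half-way at 0, shut at -1). In form: {"dp": [[tx, ty, tz], ...], "rot": [[rx, ry, rz], ...], "claw": [claw, ...]}. A call has 1 to 20 rows; each row shifts and turns the commanded pose from where the row before left it, along the tool's axes as they then stand; what a row does not reach is not made up. A row lasts 1/8 s, in which the tool goes at most 62.5 mm and 10.7 degrees, less where a joint would pass 70% of its speed; a pose out of reach is approached as far as the arm can. A call with a gripper value outside its range is refused whole. The fingers move at their own pace and stop on an object; "grip_force" is the grip in N (left out, the last holds). Time passes only in rows, so rows that do not move let the fingers close. It gives the time, the measured TCP pose, the force, the opening and the grip force at its end, in the units of the state.
- r.get_obs(): the state, without advancing time (a new reading comes with each control period).
- cams.capture(name): name is "scene" or "side" or "wrist"; returns the picture (420x560x3 uint8, blue, green, red); there is no depth.
- cams.camera_info(name): a dict with "intrinsics" (3x3 intrinsics, pixels), "cam_to_world" (4x4, takes a point from camera to world coordinates). Camera axes: x right, y down, z forward; pixel columns grow to the right and rows downward; lengths in m; the calibration is good to about 2 mm. A picture is of the moment at which its call begins: read the wrist's pose just before it. camera_info takes no time and is no camera call; for the wrist camera it gives the pose at the moment of the call.
- r.finish_job(): hands the job in; it is judged then, once.
The state is a dict: "t": time; "qpos": joint angles; "joint_vel": joint speeds; "tau": joint torques, N m; "ee_pos": TCP position; "tool_rot": TCP orientation; "wrist_force": force on the tool from outside, world axes, zero at the start; "torque": the same for the moment, N m; "gripper_width": finger opening in m; "gripper_force": force on a finger pad.
Only numpy, scipy, OpenCV 4.12 (cv2) and the standard library are available. Lean on these libraries where they do the work, as an engineer would, in place of code of your own. Each camera call takes 0.05 s, during which the arm holds its last target. There are 200 camera calls.

## Working session

There is one attempt and no reset: what is moved stays moved. The work goes in short steps, Python scripts to look and compute and a tool call to move; the robot and the scene stay as the last step left them, time stands still between calls to the robot, and variables do not carry over. Pictures are saved under pics/ and viewed, at most 10 in all, crops included, and the job is handed in when it is done.

Besides the shell and the picture viewer there is one more tool, called after ">>>" as name(argument=value, ...) on one line, values as JSON. apply_moves: Moves the arm, as the interface text tells. Its arguments: {"type":"object","properties":{"dp":{"type":"array"},"rot":{"type":"array"},"claw":{"type":"array"},"grip_force":{"type":"number"}},"required":["dp","rot","claw"]}

```bash
mkdir -p pics; cat > h.py <<'E'
from rig import r,cams
import numpy as np,cv2
from scipy.spatial.transform import Rotation as R
def snap(n,f):
    im=cams.capture(n); cv2.imwrite('pics/'+f,im); return im
def ray(n,u,v):
    i=cams.camera_info(n);K=np.array(i['intrinsics']);T=np.array(i['cam_to_world'])
    return T[:3,3],T[:3,:3]@np.linalg.inv(K)@[u,v,1]
def at(n,u,v,z):
    o,d=ray(n,u,v); return o+d*(z-o[2])/d[2]
def proj(n,p):
    i=cams.camera_info(n);K=np.array(i['intrinsics']);T=np.array(i['cam_to_world'])
    q=K@(T[:3,:3].T@(np.array(p)-T[:3,3])); return q[:2]/q[2]
E
python3 - <<'E'
from h import *
np.set_printoptions(precision=3,suppress=True)
a=snap('scene','s0.png');b=snap('side','d0.png')
for n in('scene','side','wrist'):
    i=cams.camera_info(n);print(n,np.array(i['intrinsics']).tolist());print(np.array(i['cam_to_world']))
print(r.get_obs())
E
```

```text
scene [[410.7438304882734, 0.0, 283.50724326741096], [0.0, 410.7438304882734, 203.51260313907045], [0.0, 0.0, 1.0]]
[[-0.695  0.598 -0.4    0.982]
 [ 0.719  0.577 -0.387  0.404]
 [-0.001 -0.557 -0.831  0.923]
 [ 0.     0.     0.     1.   ]]
side [[402.09699313934135, 0.0, 270.6788855921159], [0.0, 402.09699313934135, 206.3522977568448], [0.0, 0.0, 1.0]]
[[-0.975 -0.142  0.17   0.421]
 [-0.221  0.606 -0.764  0.633]
 [ 0.005 -0.783 -0.622  0.602]
 [ 0.     0.     0.     1.   ]]
wrist [[360.0523392790904, 0.0, 276.95778244229535], [0.0, 360.0523392790904, 212.00001304044216], [0.0, 0.0, 1.0]]
[[ 0.279  0.915  0.29   0.072]
 [ 0.96  -0.266 -0.085  0.526]
 [-0.001  0.302 -0.953  0.375]
 [ 0.     0.     0.     1.   ]]
{'t': 0.1, 'qpos': array([ 1.133,  0.264, -0.049,  1.259,  0.   ,  1.415]), 'joint_vel': array([-0.   , -0.   ,  0.003, -0.001,  0.001,  0.002]), 'tau': array([  0.006, -63.858,  38.507,   0.01 ,   0.   ,   0.   ]), 'ee_pos': array([0.146, 0.504, 0.203]), 'tool_rot': array([-0.443, -3.11 ,  0.001]), 'wrist_force': array([ 0.02 ,  0.033, -0.924]), 'torque': array([ 0.028,  0.025, -0.027]), 'gripper_force': 0.0, 'gripper_width': 0.0853838585151149}
```

View pics/s0.png

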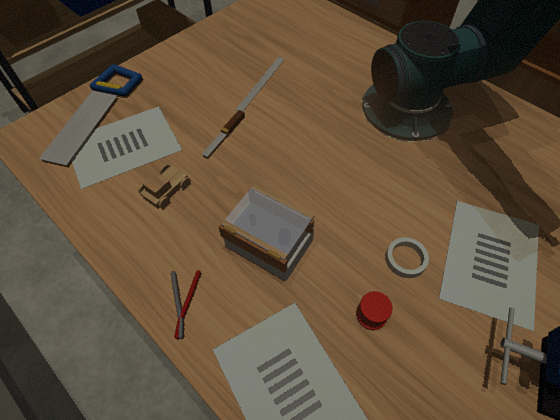

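View pics/d0.png

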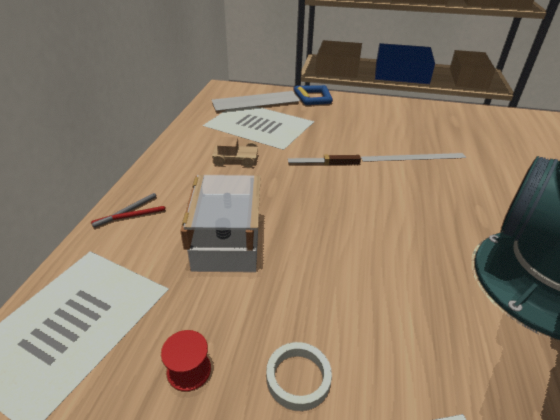

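```bash
python3 - <<'E'
import cv2,numpy as np
s=cv2.imread('pics/s0.png');d=cv2.imread('pics/d0.png')
f=lambda im,x,y,w,h,k:cv2.resize(im[y:y+h,x:x+w],None,fx=k,fy=k,interpolation=cv2.INTER_CUBIC)
a=f(s,205,170,120,120,3.3333);b=f(d,170,160,120,120,3.33333)
c=f(s,190,50,120,60*2,2.5)[:200*2];e=f(d,280,130,120,50,3.3333)
c=f(s,195,95,60,60,6.6667)[:,:400]
W=np.zeros((600,800,3),np.uint8)
W[:400,:400]=a[:400,:400];W[:400,400:]=b[:400,:400]
W[400:566,0:400]=e[:166,:400]; W[400:600,400:600]=cv2.resize(c,(200,200))
cv2.imwrite('pics/c1.png',W)
E
```

```text
(no output)
```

View pics/c1.png

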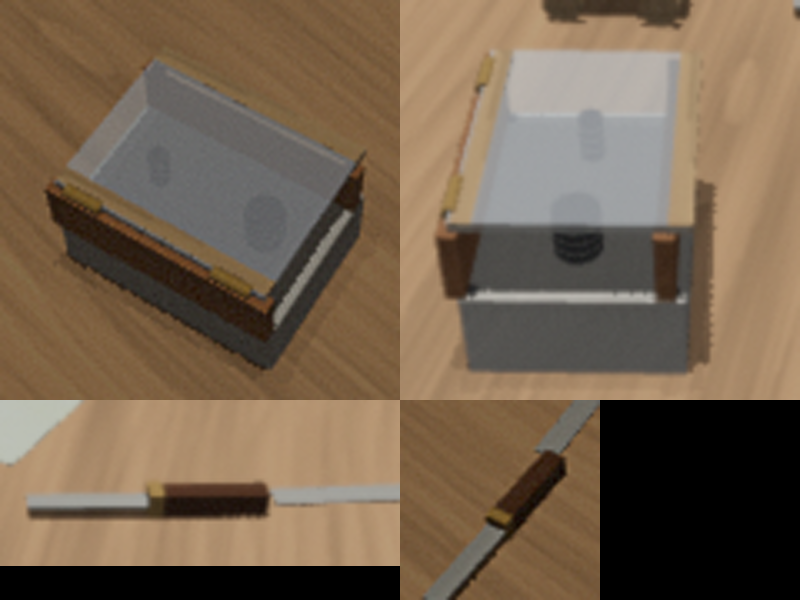

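```bash
python3 - <<'E'
from h import *
np.set_printoptions(precision=4,suppress=True)
P=lambda n,l:print(n,*[at(n,*q)for q in l])
P('side',[(190.4,270.4,0),(257,271,0),(189.5,248.5,.06),(256.4,249.1,.06),(257.6,227.5,.114),(258.5,175.6,.114)])
P('scene',[(285.4,280.1,0),(225.4,248.6,0),(313.6,241.4,0),(252.1,188,.114),(313,215.9,.114)])
print('knife tip, handle end, ferrule')
P('side',[(288.4,160.6,.011),(360,157.5,.022),(328.5,157.5,.022)])
P('scene',[(205.5,155.5,.011),(242.7,112.5,.022),(225,131,.022)])
print('wide');P('side',[(170+(578-400)/3.333,160+205/3.333,.092)]);P('scene',[(205+265/3.333,170+212/3.333,.092)])
print('slim');P('side',[(170+(592-400)/3.333,160+118/3.333,.092)]);P('scene',[(205+158/3.333,170+155/3.333,.092)])
print('bys');P('scene',[(407,257,.025),(375,303,.06),(165,187,.03)])
E
```

```text
side [0.6959 0.132  0.    ] [0.5658 0.1035 0.    ] [0.691  0.1298 0.06  ] [0.5663 0.1024 0.06  ] [0.5635 0.1007 0.114 ] [ 0.6031 -0.0632  0.114 ]
scene [0.6942 0.1311 0.    ] [ 0.738  -0.0366  0.    ] [ 0.5682  0.1097 -0.    ] [ 0.6131 -0.0597  0.114 ] [0.5701 0.1003 0.114 ]
knife tip, handle end, ferrule
side [ 0.5793 -0.3004  0.011 ] [ 0.3883 -0.3437  0.022 ] [ 0.4724 -0.3238  0.022 ]
scene [ 0.5796 -0.3005  0.011 ] [ 0.3918 -0.3432  0.022 ] [ 0.482  -0.3239  0.022 ]
wide
side [0.6389 0.0747 0.092 ]
scene [0.6411 0.0768 0.092 ]
slim
side [ 0.6565 -0.0078  0.092 ]
scene [ 0.6605 -0.0108  0.092 ]
bys
scene [0.4545 0.3089 0.025 ] [0.616  0.3261 0.06  ] [ 0.7352 -0.279   0.03  ]
```

```bash
cat >> h.py <<'E'
def tool(target,yaw=None):
    "dp (cm) in tool frame to world target; turn about tool z for x-axis yaw"
    o=r.get_obs();M=R.from_rotvec(o['tool_rot']).as_matrix()
    y=np.arctan2(M[1,0],M[0,0])
    print('t',round(o['t'],2),'pos',o['ee_pos'].round(4),'yaw',round(y,3),'tilt',round(M[2,2],4),'F',o['wrist_force'].round(1),'w',round(o['gripper_width'],4))
    if yaw is not None:
        dy=(yaw-y+np.pi)%(2*np.pi)-np.pi; print('rz',round(-dy,3)); M=M@R.from_rotvec([0,0,-dy]).as_matrix()
    print('dp cm',(M.T@(np.array(target)-o['ee_pos'])*100).round(2))
E
python3 - <<'E'
from h import *
from scipy.optimize import least_squares
np.set_printoptions(precision=4,suppress=True)
c3=3.3333
obs=[('side',(190.4,270.4),(.065,.09,0)),('side',(257,271),(-.065,.09,0)),('side',(189.5,248.5),(.065,.09,.06)),('side',(256.4,249.1),(-.065,.09,.06)),
('side',(257.6,227.5),(-.07,.085,.111)),('side',(258.5,175.6),(-.07,-.085,.114)),
('scene',(285.4,280.1),(.065,.09,0)),('scene',(225.4,248.6),(.065,-.09,0)),('scene',(313.6,241.4),(-.065,.09,0)),('scene',(252.1,188),(-.07,-.085,.114)),('scene',(313,215.9),(-.07,.085,.114))]
def f(p):
    c,s=np.cos(p[2]),np.sin(p[2])
    return np.ravel([proj(n,(p[0]+c*q[0]-s*q[1],p[1]+s*q[0]+c*q[1],q[2]))-u for n,u,q in obs])
z=least_squares(f,[.65,.03,.23],loss='soft_l1');print(z.x,z.fun.reshape(-1,2).round(1).tolist())
p=z.x
for y in(.045,-.045):print(p[0]-np.sin(p[2])*y,p[1]+np.cos(p[2])*y)
tool([.36,.1,.18],3.366)
E
```

```text
[0.6522 0.0313 0.2385] [[0.5, 0.9], [-1.0, -0.2], [-2.4, 1.3], [-0.9, 0.2], [0.2, 0.0], [-0.0, -1.3], [0.9, 0.8], [-0.7, -1.4], [-1.7, -1.6], [0.3, -4.0], [0.7, -2.3]]
0.6415664623344141 0.07500946588924681
0.6628296214411941 -0.012442681395995761
t 0.1 pos [0.1464 0.5039 0.2031] yaw 2.859 tilt -1.0 F [ 0.   0.  -0.9] w 0.0854
rz -0.507
dp cm [-11.84 -44.13   2.34]
```

>>> apply_moves(dp=[[0, 0, 0], [0, 0, 0], [0, 0, 0], [-1.3, -4.9, 0.26], [-1.3, -4.9, 0.26], [-1.3, -4.9, 0.26], [-1.3, -4.9, 0.26], [-1.3, -4.9, 0.26], [-1.3, -4.9, 0.26], [-1.3, -4.9, 0.26], [-1.3, -4.9, 0.26], [-1.3, -4.9, 0.26], [0.1, -5.5, 0.2], [0.1, -5.5, 0.2], [0.1, -5.5, 0.2], [0.1, -5.5, 0.2], [0.1, -5.5, 0.2], [0.1, -5.5, 0.2], [0.1, -5.5, 0.2], [0.1, -5.5, 0.2]], rot=[[0, 0, -0.169], [0, 0, -0.169], [0, 0, -0.169], [0, 0, 0], [0, 0, 0], [0, 0, 0], [0, 0, 0], [0, 0, 0], [0, 0, 0], [0, 0, 0], [0, 0, 0], [0, 0, 0], [0, 0, 0], [0, 0, 0], [0, 0, 0], [0, 0, 0], [0, 0, 0], [0, 0, 0], [0, 0, 0], [0, 0, 0]], claw=[1, 1, 1, 1, 1, 1, 1, 1, 1, 1, 1, 1, 1, 1, 1, 1, 1, 1, 1, 1])

```text
t: 2.6
ee_pos: [0.4486, -0.3324, 0.1638]
tool_rot: [0.351, -3.122, -0.001]
wrist_force: [0.4, 0.5, 0.9]
gripper_width: 0.0856
gripper_force: 0.0
```

```bash
python3 - <<'E'
from h import *
snap('wrist','w1.png')
tool([.448,-.3305,.10],3.366)
for p in ([.5795,-.3005,.011],[.448,-.3305,.022],[.39,-.3435,.022]):print(proj('wrist',p))
E
```

```text
t 2.65 pos [ 0.4496 -0.338   0.1628] yaw -2.92 tilt -1.0 F [-4.6 -3.6 -2.8] w 0.0855
rz -0.003
dp cm [-0.01  0.78  6.28]
[284.73838761 313.4686798 ]
[285.56354935 189.26837298]
[286.15539502 120.66671069]
```

View pics/w1.png

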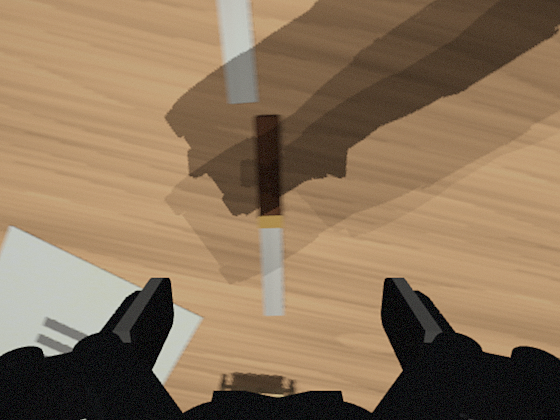

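The wrist view shows the knife: tip at about (273,315), handle end at (267,116), ferrule at (271,221). The ruler ends at (242,103), clear of it.

```bash
python3 - <<'E'
from h import *
a=at('wrist',273,315,.011);b=at('wrist',267,116,.022);c=at('wrist',271,217,.022)
d=(a-b)[:2];y=np.arctan2(d[1],d[0]);print(a,b,c,np.hypot(*d),y)
u=np.array([np.cos(y),np.sin(y)]);
g=a[:2]-.135*u;print(g, b[:2]+.065*u)
tool([*g,.013],y+np.pi)
E
```

```text
[ 0.58396501 -0.31194914  0.011     ] [ 0.3898323  -0.36004942  0.022     ] [ 0.47632658 -0.3375718   0.022     ] 0.20000286234038603 0.242878854853289
[ 0.45292731 -0.34441637] [ 0.45292453 -0.34441706]
t 2.65 pos [ 0.4496 -0.338   0.1628] yaw -2.92 tilt -1.0 F [-4.6 -3.6 -2.8] w 0.0855
rz -0.021
dp cm [-0.17 -0.68 14.98]
```

>>> apply_moves(dp=[[0, 0.1, 3], [0, 0, 3], [0, 0, 2], [0, 0, 0], [0, 0, 0]], rot=[[0, 0, 0], [0, 0, 0], [0, 0, 0], [0, 0, 0], [0, 0, 0]], claw=[1, 1, 1, 1, 1])

```text
t: 3.28
ee_pos: [0.4487, -0.3298, 0.0849]
tool_rot: [-0.352, 3.122, -0.001]
wrist_force: [0.2, -0.9, 0.1]
gripper_width: 0.0852
gripper_force: 0.0
```

```bash
python3 - <<'E'
from h import *
tool([.448,-.3305,.013],3.366)
np.save('pics/w2.npy',cams.camera_info('wrist')['cam_to_world'])
snap('wrist','w2.png')
tool([.448,-.3305,.013],3.366)
for p in ([.5795,-.3005,.011],[.39,-.3435,.022]):print(proj('wrist',p))
E
```

```text
t 3.27 pos [ 0.4487 -0.3298  0.0849] yaw -2.917 tilt -1.0 F [ 0.2 -0.9  0.1] w 0.0852
rz -0.0
dp cm [ 0.08 -0.05  7.19]
t 3.33 pos [ 0.4488 -0.3299  0.0851] yaw -2.917 tilt -1.0 F [0.2 1.3 0.3] w 0.0854
rz -0.0
dp cm [ 0.1  -0.03  7.21]
[276.3664226  365.75159041]
[276.50463108 126.28634436]
```

View pics/w2.png

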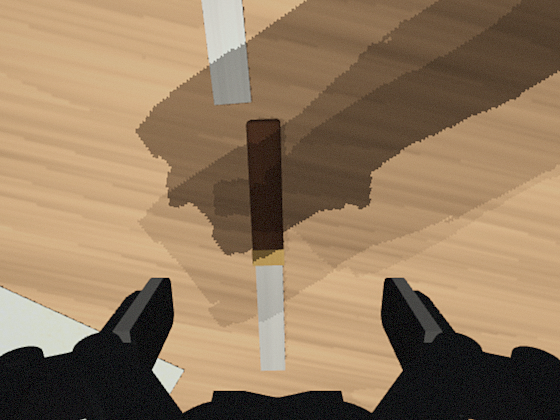

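Here the tip is at (272,370), the handle's end at (264,121), and the ferrule's front at (269,265).

```bash
python3 - <<'E'
from h import *
a=at('wrist',272,370,.011);b=at('wrist',264,121,.022)
d=(a-b)[:2];y=np.arctan2(d[1],d[0]);print(a,b,np.hypot(*d),y)
u=np.array([np.cos(y),np.sin(y)]);g=a[:2]-.135*u;print(g)
tool([*g,.013],y+np.pi)
E
```

```text
[ 0.5844946  -0.30308922  0.011     ] [ 0.38857755 -0.35194233  0.022     ] 0.2019161144862645 0.24437253332023792
[ 0.45350554 -0.33575214]
t 3.33 pos [ 0.4488 -0.3299  0.0851] yaw -2.917 tilt -1.0 F [0.2 1.3 0.3] w 0.0854
rz -0.02
dp cm [-0.31 -0.67  7.21]
```

>>> apply_moves(dp=[[-0.25, -0.5, 0], [0, 0, 2.5], [0, 0, 2.5], [0, 0, 1.5], [0, 0, 0.5], [0, 0, 0], [0, 0, 0], [0, 0, 0], [0, 0, 0], [0, 0, 0], [0, 0, 0], [0, 0, 0], [0, 0, 0]], rot=[[0, 0, -0.02], [0, 0, 0], [0, 0, 0], [0, 0, 0], [0, 0, 0], [0, 0, 0], [0, 0, 0], [0, 0, 0], [0, 0, 0], [0, 0, 0], [0, 0, 0], [0, 0, 0], [0, 0, 0]], claw=[1, 1, 1, 1, 1, 1, -1, -1, -1, -1, -1, -1, -1], grip_force=60)

```text
t: 4.95
ee_pos: [0.452, -0.3339, 0.0142]
tool_rot: [0.383, -3.118, -0.0]
wrist_force: [0.5, -0.2, -0.3]
gripper_width: 0.0001
gripper_force: 0.0
```

```bash
python3 - <<'E'
from h import *
a=snap('wrist','w3.png'); b=snap('side','d3.png')
cv2.imwrite('pics/c3.png',np.hstack([cv2.resize(a,(400,300)),cv2.resize(b[110:215,290:430],(400,300))]))
print(r.finger_overhang,r.get_obs())
E
```

```text
0.011 {'t': 5.05, 'qpos': array([-7.81251910e-01,  4.48880874e-01, -3.07425990e-01,  8.14560905e-01,
       -1.75378118e-05, -1.02549567e+00]), 'joint_vel': array([-0.00098463, -0.00040416, -0.00050079, -0.00092338, -0.00050462,
       -0.00029508]), 'tau': array([ 8.17448872e-04, -7.39549828e+01,  3.18009925e+01,  1.38945707e-03,
       -5.85055272e-05, -7.90784475e-05]), 'ee_pos': array([ 0.45196483, -0.33387914,  0.01416779]), 'tool_rot': array([ 3.82697221e-01, -3.11813772e+00, -7.10880773e-05]), 'wrist_force': array([-0.32744957,  0.3777107 ,  0.72192966]), 'torque': array([ 0.01690485, -0.0526251 ,  0.0013431 ]), 'gripper_force': 0.0, 'gripper_width': -0.00030783228500547497}
```

View pics/c3.png

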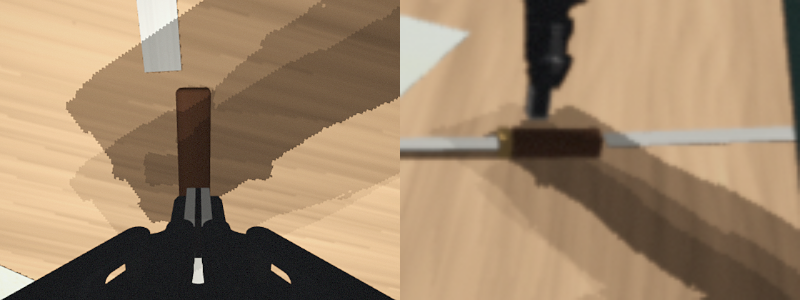

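```bash
python3 - <<'E'
from h import *
for z in(.003,.025,.04,.06):print(z,proj('side',[.452,-.334,z]),proj('wrist',[.452,-.334,z]))
i=cams.camera_info('wrist');T=np.array(i['cam_to_world']);print(T.round(3))
E
```

```text
0.003 [335.61250781 162.38497581] [276.44045628 246.19047245]
0.025 [336.46215554 155.56351257] [276.38922445 263.79583928]
0.04 [337.05365788 150.81458967] [276.34670903 278.40588796]
0.06 [337.85821611 144.35513096] [276.27683018 302.41913605]
[[-0.242  0.925  0.293  0.377]
 [ 0.97   0.23   0.073 -0.353]
 [ 0.     0.302 -0.953  0.186]
 [ 0.     0.     0.     1.   ]]
```

```bash
python3 - <<'E'
from h import *
b=cv2.imread('pics/d3.png');
for v in range(142,168):print(v,b[v,333:343:2].tolist())
a=cv2.imread('pics/w3.png')
for v in range(240,300,4):print(v,a[v,[262,268,270,276,284,288,292]].sum(1).tolist())
E
```

```text
142 [[128, 163, 197], [72, 76, 79], [36, 34, 35], [21, 20, 20], [28, 27, 26]]
143 [[126, 161, 193], [69, 72, 75], [30, 31, 31], [20, 17, 19], [28, 26, 27]]
144 [[120, 151, 181], [71, 73, 76], [30, 28, 27], [23, 22, 24], [30, 30, 30]]
145 [[117, 149, 177], [70, 73, 76], [25, 25, 24], [17, 15, 15], [33, 34, 36]]
146 [[112, 142, 171], [70, 73, 75], [26, 24, 25], [22, 20, 21], [41, 43, 46]]
147 [[93, 118, 143], [68, 69, 70], [24, 21, 22], [21, 19, 22], [44, 48, 54]]
148 [[92, 115, 139], [63, 64, 65], [22, 22, 20], [21, 18, 18], [47, 54, 62]]
149 [[101, 126, 153], [62, 66, 67], [27, 26, 26], [24, 24, 24], [56, 64, 74]]
150 [[112, 142, 174], [67, 72, 77], [37, 37, 37], [31, 32, 31], [61, 67, 73]]
151 [[105, 136, 167], [74, 85, 95], [58, 63, 67], [59, 65, 69], [72, 82, 94]]
152 [[68, 92, 116], [65, 81, 98], [64, 79, 95], [64, 80, 97], [66, 84, 106]]
153 [[62, 83, 104], [61, 80, 100], [60, 79, 99], [62, 82, 103], [63, 84, 106]]
154 [[56, 74, 93], [54, 72, 92], [56, 74, 94], [56, 75, 96], [57, 75, 96]]
155 [[24, 35, 48], [25, 35, 49], [27, 37, 51], [28, 37, 50], [29, 38, 52]]
156 [[19, 24, 38
[... 764 characters left out ...]
], [48, 65, 83], [52, 68, 86], [50, 67, 84]]
167 [[51, 66, 85], [49, 64, 81], [49, 66, 83], [52, 69, 87], [50, 68, 86]]
240 [113, 110, 118, 100, 115, 113, 107]
244 [121, 107, 133, 110, 106, 102, 99]
248 [86, 123, 121, 116, 95, 121, 77]
252 [99, 116, 120, 123, 125, 75, 109]
256 [108, 97, 123, 121, 92, 120, 105]
260 [112, 124, 108, 120, 99, 96, 124]
264 [269, 273, 277, 69, 284, 277, 265]
268 [273, 281, 273, 92, 279, 257, 291]
272 [281, 278, 272, 75, 273, 282, 272]
276 [278, 278, 262, 46, 260, 267, 281]
280 [259, 267, 271, 67, 277, 269, 270]
284 [273, 280, 275, 84, 272, 262, 281]
288 [280, 265, 274, 43, 271, 268, 277]
292 [267, 281, 276, 53, 260, 266, 276]
296 [274, 259, 278, 70, 264, 263, 271]
```

>>> apply_moves(dp=[[0, -0.4, 0], [0, 0, 0], [0, 0, 0], [0, 0, 0], [0, 0, 0], [0, 0, 1], [0, 0, 0.5], [0, 0, 0], [0, 0, 0]], rot=[[0, 0, 0], [0, 0, 0], [0, 0, 0], [0, 0, 0], [0, 0, 0], [0, 0, 0], [0, 0, 0], [0, 0, 0], [0, 0, 0]], claw=[0.2, 0.2, 0.2, 0.2, 0.2, 0.2, 0.2, 0.2, 0.2])

```text
t: 6.18
ee_pos: [0.453, -0.3378, -0.0008]
tool_rot: [0.383, -3.118, -0.0]
wrist_force: [-0.4, -0.3, 0.3]
gripper_width: 0.0511
gripper_force: 0.0
```

```bash
python3 - <<'E'
from h import *
print(r.get_obs())
a=snap('wrist','w4.png'); b=snap('side','d4.png')
cv2.imwrite('pics/c4.png',np.hstack([cv2.resize(a,(400,300)),cv2.resize(b[110:215,290:430],(400,300),interpolation=2)]))
E
```

```text
{'t': 6.175, 'qpos': array([-7.85001443e-01,  4.68875226e-01, -3.20185737e-01,  7.81762410e-01,
       -1.19430109e-05, -1.02919459e+00]), 'joint_vel': array([ 0.00084671, -0.00321763,  0.0016871 ,  0.00023432,  0.00030161,
       -0.00060612]), 'tau': array([-4.68288068e-03, -7.44610333e+01,  3.07926106e+01, -1.88185426e-02,
       -3.51002673e-04,  5.30537363e-05]), 'ee_pos': array([ 0.45296071, -0.33781813, -0.00081153]), 'tool_rot': array([ 3.82622202e-01, -3.11817909e+00, -2.19090689e-05]), 'wrist_force': array([-0.44854931, -0.33229711,  0.30457928]), 'torque': array([ 0.00586205, -0.02786202,  0.00633947]), 'gripper_force': 0.0, 'gripper_width': 0.051095689872990485}
```

View pics/c4.png

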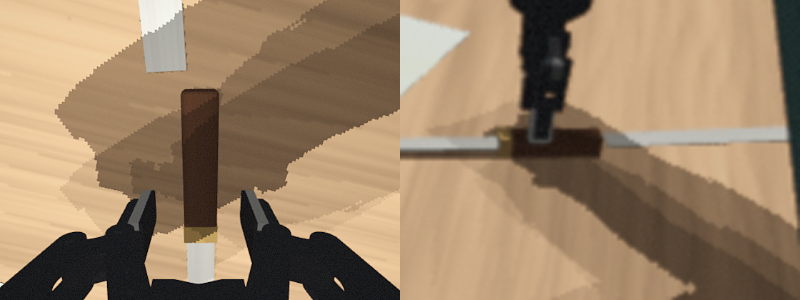

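The pads straddle the handle (pads at 148 and 249, handle 182–218 in the left half), and the tips are still well above the bench. I'll work out how high.

```bash
python3 - <<'E'
from h import *
for z in(.01,.02,.03,.04):print(z,proj('side',[.446,-.31,z]))
b=cv2.imread('pics/d4.png')
for v in range(152,166):print(v,b[v,334:346].sum(1).tolist())
# wrist: pad tip near edges
u=np.array([-.97,-.243,0])*.011
for z in(.003,.013,.023,.033):
  print(z,[proj('wrist',np.array([.453,-.338,z])+u+np.array([-.243,.97,0])*s*.0255).round(0) for s in(1,-1)])
E
```

```text
0.01 [337.23531718 165.07973357]
0.02 [337.63658511 161.94816552]
0.03 [338.04247531 158.78052438]
0.04 [338.45306813 155.57618324]
152 [242, 212, 209, 123, 63, 62, 63, 68, 94, 229, 297, 317]
153 [232, 224, 213, 115, 68, 63, 71, 74, 113, 218, 290, 306]
154 [193, 214, 193, 114, 63, 75, 66, 68, 132, 201, 225, 241]
155 [143, 200, 177, 106, 74, 89, 68, 82, 156, 150, 114, 117]
156 [117, 197, 166, 103, 60, 61, 52, 77, 165, 137, 96, 89]
157 [134, 205, 166, 94, 72, 61, 76, 92, 167, 125, 92, 79]
158 [128, 200, 179, 137, 122, 118, 113, 129, 184, 131, 80, 82]
159 [98, 183, 204, 198, 202, 200, 198, 191, 164, 103, 84, 72]
160 [90, 100, 118, 127, 119, 128, 129, 113, 93, 79, 75, 80]
161 [93, 82, 89, 91, 86, 89, 87, 83, 85, 86, 88, 88]
162 [87, 78, 86, 85, 78, 81, 67, 75, 83, 84, 87, 83]
163 [92, 71, 83, 89, 85, 83, 89, 87, 89, 74, 91, 79]
164 [103, 106, 105, 107, 96, 98, 103, 101, 103, 101, 101, 100]
165 [151, 147, 148, 152, 153, 163, 157, 155, 156, 149, 154, 157]
0.003 [array([327., 237.]), array([225., 237.])]
0.013 [array([330., 245.]), array([223., 245.])]
0.023 [array([333., 254.]), array([219., 254.])]
0.033 [array([337., 264.]), array([216., 264.])]
```

>>> apply_moves(dp=[[0, 0, 1], [0, 0, 0.6], [0, 0, 0.2], [0, 0, 0.2], [0, 0, 0], [0, 0, 0]], rot=[[0, 0, 0], [0, 0, 0], [0, 0, 0], [0, 0, 0], [0, 0, 0], [0, 0, 0]], claw=[0.2, 0.2, 0.2, 0.2, 0.2, 0.2])

```text
t: 7.02
ee_pos: [0.453, -0.3379, -0.0207]
tool_rot: [-0.383, 3.118, -0.0]
wrist_force: [0.8, -0.3, -0.1]
gripper_width: 0.0515
gripper_force: 0.0
```

No contact yet. Now close on the handle.

>>> apply_moves(dp=[[0, 0, 0], [0, 0, 0], [0, 0, 0], [0, 0, 0], [0, 0, 0], [0, 0, 0]], rot=[[0, 0, 0], [0, 0, 0], [0, 0, 0], [0, 0, 0], [0, 0, 0], [0, 0, 0]], claw=[-1, -1, -1, -1, -1, -1], grip_force=100)

```text
t: 7.78
ee_pos: [0.453, -0.3379, -0.0203]
tool_rot: [-0.383, 3.118, -0.001]
wrist_force: [-2.9, 1.8, 8.3]
gripper_width: 0.0197
gripper_force: 98.9
```

>>> apply_moves(dp=[[0, 0, -1], [0, 0, -2], [0, 0, -3], [0, 0, -3.1], [-0.5, 3, 0], [-0.6, 4, 0], [-0.6, 4, 0], [-0.6, 4, 0], [-0.6, 4, 0], [-0.6, 4, 0], [-0.6, 4, 0], [-0.6, 3, 0], [-0.1, 1.3, 0], [0, 0, 0], [0, 0, 0], [0, 0, 0]], rot=[[0, 0, 0], [0, 0, 0], [0, 0, 0], [0, 0, 0], [0, 0, 0], [0, 0, 0], [0, 0, 0], [0, 0, 0], [0, 0, 0], [0, 0, 0], [0, 0, 0], [0, 0, 0], [0, 0, 0], [0, 0, 0], [0, 0, 0], [0, 0, 0]], claw=[-1, -1, -1, -1, -1, -1, -1, -1, -1, -1, -1, -1, -1, -1, -1, -1])

```text
t: 9.78
ee_pos: [0.424, -0.0233, 0.0702]
tool_rot: [0.381, -3.118, 0.0]
wrist_force: [0.3, 0.5, -0.0]
gripper_width: 0.0196
gripper_force: 98.2
```

```bash
python3 - <<'E'
from h import *
tool([.4235,-.023,.071],.2385+np.pi)
a=snap('side','d5.png'); b=snap('scene','s5.png')
f=lambda im,x,y:cv2.resize(im[y:y+120,x:x+80],(400,600),interpolation=2)
cv2.imwrite('pics/c5.png',np.vstack([cv2.resize(a[140:260,190:350],(800,600),interpolation=2)]))
cv2.imwrite('pics/c5b.png',cv2.resize(b[120:240,230:390],(800,600),interpolation=2))
print(proj('side',[.5535,.009,.102]),proj('scene',[.5535,.009,.102]))
E
```

```text
t 9.78 pos [ 0.424  -0.0233  0.0702] yaw -2.899 tilt -1.0 F [ 0.3  0.5 -0. ] w 0.0196
rz 0.005
dp cm [ 0.04  0.04 -0.08]
[273.6919815  203.32477501] [289.37332063 192.45223151]
```

View pics/c5.png

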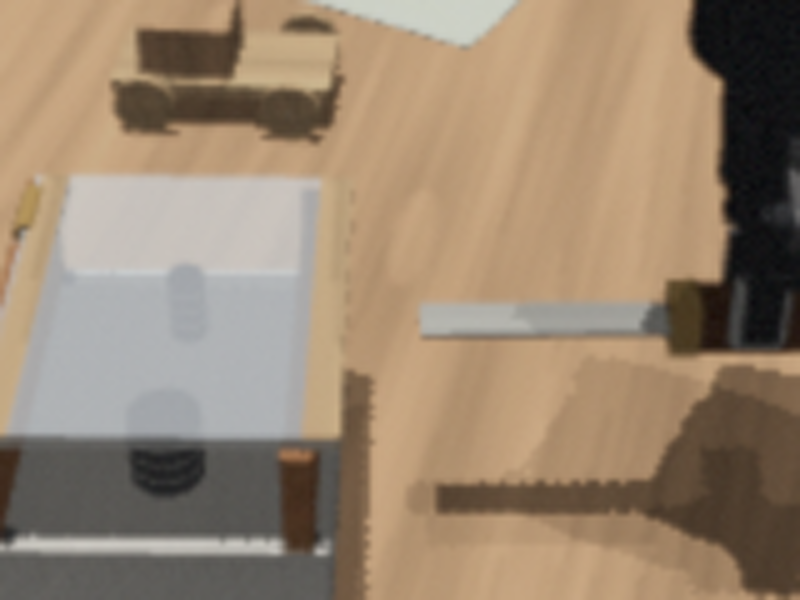

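The tip is at (274,204.2) in side pixels, against a predicted (273.7,203.3), and the blade is level. I'll cross-check its height numerically with the scene camera.

```bash
python3 - <<'E'
from h import *
from scipy.optimize import least_squares
def mask(f):
    im=cv2.imread(f);h=cv2.cvtColor(im,cv2.COLOR_BGR2HSV);return h,im
for f,x0,x1,y0,y1 in(('pics/s5.png',276,320,160,206),('pics/d5.png',265,330,192,216)):
    h,im=mask(f);S=h[y0:y1,x0:x1,1]
    for row in S[::1] if 's5' in f else S: print(''.join('#' if v<60 else '+' if v<85 else '.' for v in row))
    print()
for z in(.094,.098,.102,.106):
  print(z,proj('scene',[.5535,.009,z]).round(1),proj('side',[.5535,.009,z]).round(1))
E
```

```text
.........................................+++
..........................................+.
............................................
............................................
.............................##.............
............................##+#++..........
...........................+###+#+#.........
..........................+########+........
..........................########+.........
.........................##########.........
........................+#########..........
.......................+#########...........
.......................#########+...........
......................+#########............
......................#########+............
.....................#########+.............
....................+#########..............
....................#########...............
...................#########+...............
..................+#########................
.................+#########.................
.................#########+.................
................##########..................
...............+#########...................
...............#####
[... 1991 characters left out ...]
+++++++++++++++++++++++++++........
.................................................................
.................................................................
.................................................................
.................................................................
.................................................................
.................................................................
.................................................................
.................................................................

0.094 [289.3 194.3] [273.7 206.4]
0.098 [289.4 193.4] [273.7 204.9]
0.102 [289.4 192.5] [273.7 203.3]
0.106 [289.4 191.5] [273.7 201.8]
```

>>> apply_moves(dp=[[-1, 0, -0.05], [-2, 0, 0], [-1.5, 0, 0], [-1, 0, 0], [-1, 0, 0], [0, 0, 0]], rot=[[0, 0, 0], [0, 0, 0], [0, 0, 0], [0, 0, 0], [0, 0, 0], [0, 0, 0]], claw=[-1, -1, -1, -1, -1, -1], grip_force=120)

```text
t: 10.62
ee_pos: [0.4873, -0.0066, 0.0706]
tool_rot: [0.383, -3.118, -0.0]
wrist_force: [0.1, 0.5, -1.3]
gripper_width: 0.0187
gripper_force: 122.1
```

```bash
python3 - <<'E'
from h import *
h=np.array([66,111.])
prev=None;P=None
for th in np.arange(0,1.86,.1):
    u=np.array([-np.cos(th),np.sin(th)]);n=np.array([-np.sin(th),-np.cos(th)])
    t=h+100*u+4.2*n
    print(round(th,2),t.round(1),None if prev is None else (t-prev).round(1));prev=t
E
cat >/dev/null
```

```text
0.0 [-34.  106.8] None
0.1 [-33.9 116.8] [ 0.1 10. ]
0.2 [-32.8 126.8] [1.1 9.9]
0.3 [-30.8 136.5] [2.1 9.8]
0.4 [-27.7 146.1] [3.  9.5]
0.5 [-23.8 155.3] [4.  9.2]
0.6 [-18.9 164. ] [4.9 8.7]
0.7 [-13.2 172.2] [5.7 8.2]
0.8 [ -6.7 179.8] [6.5 7.6]
0.9 [  0.5 186.7] [7.2 6.9]
1.0 [  8.4 192.9] [7.9 6.2]
1.1 [ 16.9 198.2] [8.5 5.3]
1.2 [ 25.8 202.7] [9.  4.5]
1.3 [ 35.2 206.2] [9.4 3.6]
1.4 [ 44.9 208.8] [9.7 2.6]
1.5 [ 54.7 210.5] [9.9 1.6]
1.6 [ 64.7 211.1] [10.   0.6]
1.7 [ 74.7 210.7] [10.  -0.4]
1.8 [ 84.6 209.3] [ 9.9 -1.4]
```

>>> apply_moves(dp=[[0, 0, -0.5], [0, 0, -1], [-0.1, 0, -1], [-0.2, 0, -1], [-0.3, 0, -0.95], [-0.4, 0, -0.92], [-0.5, 0, -0.87], [0, 0, 0]], rot=[[0, 0, 0], [0, 0, 0], [0, 0, 0], [0, 0, 0], [0, 0, 0], [0, 0, 0], [0, 0, 0], [0, 0, 0]], claw=[-1, -1, -1, -1, -1, -1, -1, -1])

```text
t: 11.62
ee_pos: [0.5024, -0.0031, 0.1337]
tool_rot: [-0.383, 3.117, -0.0]
wrist_force: [1.0, 0.7, -1.0]
gripper_width: 0.0187
gripper_force: 122.3
```

```bash
python3 - <<'E'
from h import *
tool([.5,0,.13])
a=snap('side','d6.png'); cv2.imwrite('pics/c6.png',cv2.resize(a[80:260,170:410],(800,600),interpolation=2))
E
```

```text
t 11.62 pos [ 0.5024 -0.0031  0.1337] yaw -2.897 tilt -1.0 F [ 1.   0.7 -1. ] w 0.0187
dp cm [0.15 0.35 0.37]
```

View pics/c6.png

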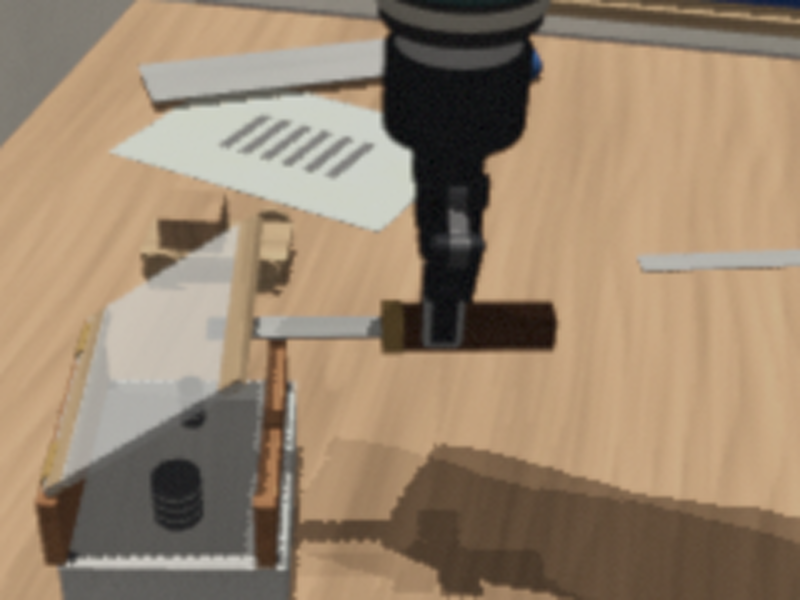

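The knife is levering the cover, now about 0.55 rad up. The blade is level with its tip under the plate, so I carry on along the arc.

>>> apply_moves(dp=[[-0.57, 0, -0.82], [-0.65, 0, -0.76], [-0.72, 0, -0.69], [-0.79, 0, -0.62], [-0.85, 0, -0.53], [-0.9, 0, -0.45], [-0.94, 0, -0.36], [-0.97, 0, -0.26], [-1, 0, -0.16], [-1, 0, -0.06], [-1, 0, 0.04], [-1, 0, 0.1], [-0.3, 0, 0], [0, 0, 0], [0, 0, 0]], rot=[[0, 0, 0], [0, 0, 0], [0, 0, 0], [0, 0, 0], [0, 0, 0], [0, 0, 0], [0, 0, 0], [0, 0, 0], [0, 0, 0], [0, 0, 0], [0, 0, 0], [0, 0, 0], [0, 0, 0], [0, 0, 0], [0, 0, 0]], claw=[-1, -1, -1, -1, -1, -1, -1, -1, -1, -1, -1, -1, -1, -1, -1])

```text
t: 13.55
ee_pos: [0.6051, 0.0227, 0.1789]
tool_rot: [-0.383, 3.118, 0.0]
wrist_force: [-0.3, -0.0, -0.7]
gripper_width: 0.0185
gripper_force: 122.3
```

```bash
python3 - <<'E'
from h import *
tool([.424,-.0233,.176])
snap('side','d7.png');snap('scene','s7.png')
c,s=np.cos(.2385),np.sin(.2385)
def st(x,y,z):return[.652+c*x-s*y,.0313+s*x+c*y,z]
for th in(1.4,1.5,1.6,1.7,1.8,1.9):
  x=.066-.136*np.cos(th);z=.111+.136*np.sin(th);print(th,proj('side',st(x,.085,z)).round(),proj('scene',st(x,.085,z)).round())
E
```

```text
t 13.55 pos [0.6051 0.0227 0.1789] yaw -2.897 tilt -1.0 F [-0.3 -0.  -0.7] w 0.0185
dp cm [18.68 -0.09  0.29]
1.4 [187. 166.] [291. 220.]
1.5 [179. 165.] [287. 224.]
1.6 [170. 165.] [283. 230.]
1.7 [162. 166.] [280. 235.]
1.8 [154. 167.] [276. 241.]
1.9 [146. 169.] [273. 248.]
```

>>> apply_moves(dp=[[2, 0, 0], [4, 0, 0], [4, 0, 0], [4, 0, 0], [3, 0, 0], [1.7, 0, 0], [0.6, -3.9, 1.2], [0.6, -3.9, 1.2], [0.6, -3.9, 1.2], [0.6, -3.9, 1.2], [0.6, -3.9, 1.2], [0.6, -3.9, 1.2], [0.6, -3.9, 1.2], [0.6, -3.9, 1.2], [0, 0, 2], [0, 0, 2], [0, 0, 2], [0, 0, 1.5], [0, 0, 0], [0, 0, 0]], rot=[[0, 0, 0], [0, 0, 0], [0, 0, 0], [0, 0, 0], [0, 0, 0], [0, 0, 0], [0, 0, 0], [0, 0, 0], [0, 0, 0], [0, 0, 0], [0, 0, 0], [0, 0, 0], [0, 0, 0], [0, 0, 0], [0, 0, 0], [0, 0, 0], [0, 0, 0], [0, 0, 0], [0, 0, 0], [0, 0, 0]], claw=[-1, -1, -1, -1, -1, -1, -1, -1, -1, -1, -1, -1, -1, -1, -1, -1, -1, -1, -1, -1])

```text
t: 16.15
ee_pos: [0.453, -0.3371, 0.0084]
tool_rot: [-0.383, 3.118, -0.001]
wrist_force: [0.1, 0.7, -0.8]
gripper_width: 0.0189
gripper_force: 122.4
```

>>> apply_moves(dp=[[0, 0, 1.5], [0, 0, 0.9], [0, 0, 0.2], [0, 0, 0.1], [0, 0, 0]], rot=[[0, 0, 0], [0, 0, 0], [0, 0, 0], [0, 0, 0], [0, 0, 0]], claw=[-1, -1, -1, -1, -1])

```text
t: 16.77
ee_pos: [0.4527, -0.337, -0.0191]
tool_rot: [-0.383, 3.118, -0.0]
wrist_force: [-0.5, -0.3, -0.7]
gripper_width: 0.0188
gripper_force: 122.4
```

>>> apply_moves(dp=[[0, 0, 0.1], [0, 0, 0], [0, 0, 0], [0, 0, 0], [0, 0, 0], [0, 0, 0], [0, 0, -1], [0, 0, -3], [0, 0, -4], [0, 0, -4], [0, 0, -4]], rot=[[0, 0, 0], [0, 0, 0], [0, 0, 0], [0, 0, 0], [0, 0, 0], [0, 0, 0], [0, 0, 0], [0, 0, 0], [0, 0, 0], [0, 0, 0], [0, 0, 0]], claw=[-1, 0.3, 0.3, 0.3, 0.3, 0.3, 0.3, 0.3, 0.3, 0.3, 0.3], grip_force=25)

```text
t: 18.15
ee_pos: [0.4525, -0.3367, 0.1419]
tool_rot: [-0.383, 3.118, -0.001]
wrist_force: [0.2, -1.8, 0.2]
gripper_width: 0.0556
gripper_force: 0.0
```

>>> apply_moves(dp=[[0, 3, -1], [0, 4, -1], [0, 4, 0], [0, 4, 0], [0, 4, 0], [0, 4, 0], [0, 4, 0], [0, 4, 0], [-2, 3, 0], [-4, 1.4, 0], [-5, 0, 0], [-5, 0, 0], [-4, 0, 0], [-3, 0, 0], [0, 0, 0], [0, 0, 0], [0, 0, 0]], rot=[[0, 0, 0], [0, 0, 0], [0, 0, 0], [0, 0, 0], [0, 0, 0], [0, 0, 0], [0, 0, 0], [0, 0, 0], [0, 0, 0], [0, 0, 0], [0, 0, 0], [0, 0, 0], [0, 0, 0], [0, 0, 0], [0, 0, 0], [0, 0, 0], [0, 0, 0]], claw=[0.3, 0.3, 0.3, 0.3, 0.3, 0.3, 0.3, 0.3, 0.3, 0.3, 0.3, 0.3, 0.3, 0.3, 0.3, 0.3, 0.3])

```text
t: 20.27
ee_pos: [0.5894, 0.0621, 0.1603]
tool_rot: [-0.382, 3.118, -0.0]
wrist_force: [0.1, -0.1, 0.3]
gripper_width: 0.0556
gripper_force: 0.0
```

```bash
python3 - <<'E'
from h import *
tool([.6415,.075,.15],.2385+np.pi)
a=snap('wrist','w8.png');b=snap('side','d8.png');c=snap('scene','s8.png')
W=np.zeros((600,800,3),np.uint8)
W[:420,:560]=a; W[420:600,:560]=b[100:280,0:560]
W[:240,560:800]=cv2.resize(c[150:270,200:320],(240,240)); W[240:480,560:800]=cv2.resize(c[80:200,180:300],(240,240))
cv2.imwrite('pics/c8.png',W)
for p in([.6415,.075,.092],[.6628,-.0124,.092]):print(proj('wrist',p))
E
```

```text
t 20.27 pos [0.5894 0.0621 0.1603] yaw -2.898 tilt -1.0 F [ 0.1 -0.1  0.3] w 0.0556
rz 0.005
dp cm [-5.36  0.03  1.03]
[276.72509291 282.24028653]
[155.88267194 281.71746232]
```

View pics/c8.png

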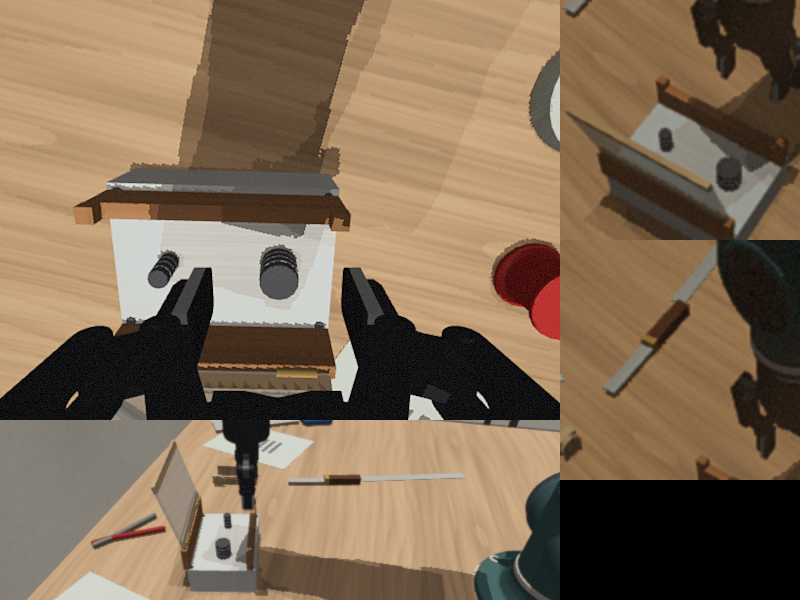

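The wrist view shows the wide head's top centre at about (279,282) and the slim head at (160,272). The knife lies flat on the bench near its old place, and the cover leans back past vertical.

```bash
python3 - <<'E'
from h import *
g=cv2.cvtColor(cv2.imread('pics/w8.png'),cv2.COLOR_BGR2GRAY)
S=g[255:305,250:308]
for row in S[::2]:print(''.join('#' if v<60 else '+' if v<95 else '.' for v in row))
p=at('wrist',279,281.5,.092);print(p)
tool([p[0],p[1],.15],.2385+np.pi)
c,s=np.cos(.2385),np.sin(.2385)
st=lambda x,y,z:[.652+c*x-s*y,.0313+s*x+c*y,z]
print(proj('side',st(.066,.085,.111)))
for th in(1.4,1.6,1.8,1.9):
  x=.066-.136*np.cos(th);z=.111+.136*np.sin(th);print(th,proj('side',st(x,.085,z)),proj('side',st(x,-.085,z)),proj('scene',st(x,.085,z)),proj('scene',st(x,-.085,z)))
E
```

```text
..............+##++#########++#########++###+.............
.............######+##+++#########++++######++............
............++##+++#####################+####+............
...........+###+####+++..++#+#+......+####+###............
...........+#+###..+##################+++####+............
...........####..+########+###+++########+..###...........
...........########+++++++++++++++++++######+#............
...........#+####+++++++++++++++++++++++++###++...........
..........+###+++++++++++++++++++++++++++++###++..........
..........+##+++++++++++++++++++++++++++++++++#...........
..........#+++++++++++++++++++++++++++++++++++##..........
..........#++++++++++++++++++++++++++++++++++++#..........
..........++++++++++++++++++++++++++++++++++++++..........
..........++++++++++++++++++++++++++++++++++++++..........
..........++++++++++++++++++++++++++++++++++++++..........
..........#+++++++++++++++++++++++++++++++++++++..........
...........++++++++++++++++++++++++++++++++++++...........
............++++++++++++++++++++++++++++++++++............
.............+++++++++++++++++++++++++
[... 320 characters left out ...]
......................................................
[0.64049308 0.07649436 0.092     ]
t 20.43 pos [0.5898 0.0621 0.1602] yaw -2.898 tilt -1.0 F [ 0.2 -1.2  0.1] w 0.0555
rz 0.005
dp cm [-5.27  0.2   1.02]
[183.63358323 227.99636568]
1.4 [187.23708051 166.17119341] [199.99262884 118.89479788] [290.51592911 219.730181  ] [218.65371832 184.11449558]
1.6 [170.34191793 165.23529951] [185.98558124 118.02010782] [283.45070812 229.69105543] [210.73096667 192.87208554]
1.8 [154.04751144 167.11890499] [172.4101352  119.69089334] [276.20556643 241.36182911] [203.01966524 203.4092093 ]
1.9 [146.40676801 169.08628151] [166.00774176 121.454594  ] [272.64649151 247.64904352] [199.38595924 209.17994953]
```

>>> apply_moves(dp=[[-2, 0.17, 0], [-2.3, 0, 0], [-1, 0, 0], [0, 0, 2], [0, 0, 3], [0, 0, 3], [0, 0, 2], [0, 0, 1], [0, 0, 0.5], [0, 0, 0], [0, 0, 0]], rot=[[0, 0, 0], [0, 0, 0], [0, 0, 0], [0, 0, 0], [0, 0, 0], [0, 0, 0], [0, 0, 0], [0, 0, 0], [0, 0, 0], [0, 0, 0], [0, 0, 0]], claw=[0.3, 0.3, 0.3, 0.3, 0.3, 0.3, 0.3, 0.3, 0.3, 0.3, 0.3])

```text
t: 21.8
ee_pos: [0.6416, 0.0767, 0.0455]
tool_rot: [-0.383, 3.117, -0.0]
wrist_force: [0.5, -0.6, 0.0]
gripper_width: 0.0557
gripper_force: 0.0
```

```bash
python3 - <<'E'
from h import *
tool([.641,.076,.045],.2385+np.pi)
g=cv2.cvtColor(snap('wrist','w9.png'),cv2.COLOR_BGR2GRAY)
print(proj('wrist',[.641,.076,.092]))
S=g[230:350:4,200:356:2]
for row in S:print(''.join('#' if v<45 else '+' if v<110 else '.' for v in row))
E
```

```text
t 21.8 pos [0.6416 0.0767 0.0455] yaw -2.897 tilt -1.0 F [ 0.5 -0.6  0. ] w 0.0557
rz 0.006
dp cm [ 0.07 -0.06  0.05]
[275.05749385 301.91557787]
..................++++++++++++++++++++++++++++++++++++++++++++++++++++++++++++
...............+++++++++++++++++++++++++++++++++++++++++++++++++++++++++++++++
+++.....+++.++++++++++++++++++++++++++++++++++++++++++++++++++++++++++++++++++
+++..+++++++++++++++++++++++++++#############+++++++++++++++++++++++++++++++++
+++.+++++++++++++++++++++++++##++++++###++++++##++++++++++++++++++++++++++++++
++++++++++++++++++++++++++##++#################++##+++++++++++++++++++++++++++
+++++++++++++++++++++++++++###++++++#####+++++####+#++++++++++++++++++++++++++
+++++++++++++++++++++++++##+++#################+++##++++++++++++++++++++++++++
++++++++++++++++++++++++#++###++++++#####++++++###++#+++++++++++++++++++++++++
++++++++++++++++++++++++###++###################++##++++++++++++++++++++++++++
+++###+++++++++++++++++#++########################++#+++++++++++++++++++###+++
++####++++++++++++++++++#############################+++++++++++++++++++####++
+#####
[... 715 characters left out ...]
...........+#################################++++++++++++++...######
######...+.............##################+###########++++++++++++++.....######
#####..............++..++###########################++++++++++++++.......#####
#####......................+######################+++++++++++++++........+####
####..........................################+++++++++++++++++++.........####
###.......................................................................+###
###........................................................................###
##..........................................................................##
##..........................................................................+#
```

>>> apply_moves(dp=[[0.2, -0.08, 0], [0, 0, 0], [0, 0, 0], [0, 0, 0], [0, 0, 0], [0, 0, 0], [0, 0, 0]], rot=[[0, 0, 0], [0, 0, 0], [0, 0, 0], [0, 0, 0], [0, 0, 0], [0, 0, 0], [0, 0, 0]], claw=[0.3, -0.1, -0.3, -0.6, -1, -1, -1], grip_force=25)

```text
t: 22.72
ee_pos: [0.6395, 0.0755, 0.045]
tool_rot: [-0.383, 3.118, 0.0]
wrist_force: [-1.6, 0.3, 5.5]
gripper_width: 0.0288
gripper_force: 24.6
```

```bash
python3 - <<'E'
from h import *
tool([.641,.076,.045],.2385+np.pi);o=r.get_obs();print(o['torque'],o['gripper_force'])
E
```

```text
t 22.73 pos [0.6395 0.0755 0.045 ] yaw -2.897 tilt -1.0 F [-1.6  0.3  5.5] w 0.0288
rz 0.006
dp cm [-0.16  0.01  0.  ]
[ 0.28188586  0.43405611 -0.01102289] 24.580119252204895
```

>>> apply_moves(dp=[[0, 0, -0.1], [0, 0, -0.2], [0, 0, -0.3], [0, 0, -0.3], [0, 0, -0.3], [0, 0, 0]], rot=[[0, 0, 0], [0, 0, 0], [0, 0, 0], [0, 0, 0], [0, 0, 0], [0, 0, 0]], claw=[-1, -1, -1, -1, -1, -1], grip_force=30)

```text
t: 23.48
ee_pos: [0.6396, 0.0755, 0.0571]
tool_rot: [-0.383, 3.118, -0.0]
wrist_force: [-0.2, 0.4, -2.2]
gripper_width: 0.029
gripper_force: 29.7
```

>>> apply_moves(dp=[[0, 0, -0.3], [0, 0, -0.3], [0, 0, -0.4], [0, 0, -0.4], [0, 0, -0.4], [0, 0, -0.3], [0, 0, -0.2], [0, 0, -0.1], [0, 0, 0], [0, 0, 0], [0, 0, 0]], rot=[[0, 0, 0], [0, 0, 0], [0, 0, 0], [0, 0, 0], [0, 0, 0], [0, 0, 0], [0, 0, 0], [0, 0, 0], [0, 0, 0], [0, 0, 0], [0, 0, 0]], claw=[-1, -1, -1, -1, -1, -1, -1, -1, -1, -1, -1])

```text
t: 24.85
ee_pos: [0.6394, 0.0754, 0.0807]
tool_rot: [0.383, -3.118, -0.0]
wrist_force: [-0.0, -0.1, -1.2]
gripper_width: 0.0286
gripper_force: 29.7
```

```bash
python3 - <<'E'
from h import *
tool([.641,.076,.081],.2385+np.pi)
a=snap('side','d10.png')
# gauge rows: compare with its appearance before
b=cv2.imread('pics/d8.png')
print(proj('side',[.641,.076,.06]),proj('side',[.641,.076,.096]))
for n,im in(('before',b),('now',a)):
  g=cv2.cvtColor(im,cv2.COLOR_BGR2GRAY)[200:262:2,206:246];print(n)
  for row in g:print(''.join('#' if v<50 else '+' if v<100 else '.' for v in row))
E
```

```text
t 24.85 pos [0.6394 0.0754 0.0807] yaw -2.897 tilt -1.0 F [-0.  -0.1 -1.2] w 0.0286
rz 0.006
dp cm [-0.17  0.02 -0.03]
[223.29448479 233.97380755] [222.03064823 220.20467512]
before
..................+#####+...............
...................++++++...............
...................++###+...............
...................+#####...............
........................................
........................................
........................................
........................................
........................................
................+++.....................
............+++++++++++.................
..........++++++++++++++................
..........++++++++++++++................
..........+++++++++++##+................
..........+#++######++++................
...........++++++++#####+...............
...........+++######+###+..............+
...........++##########++..............+
...........++#++++++###+..........++++++
..............+++++++..........+++++++++
...............................+++++++++
.......................................+
................
[... 927 characters left out ...]
...
.............+++++++++++++..............
..............+++++++++++++.............
........++++++++++++++++++++++.........+
.....+++++++++++++++++++++++++++++......
....+++++++++++++++++++++++++++++++++...
..++++++++++++++++++++++++++++++++++++++
..++++++++++++++++++++++++++++++++++++++
....++++++++++++++++++++++++++++++++++++
........++++++++++++++++++++++++++++++++
...............+++++++++++++++++++++++++
................++++++++++++++++++++++++
...............+++++++...+++....++++++++
.+...+++.+++++++++++++++++++++++++++++++
......+++..+++++++++++++++++++++++++++++
.......+++++++++++++++++++++++++++++++++
........+..++++.++++++++++++++++++++++++
..+....++.++++++++++++++++++++++++++++++
```

```bash
python3 -c "
from rig import r
print(r.finish_job())"
```

```text
the job is handed in; nothing more can be done
None
```

I handed the job in at about 25 s: the knife levered the cover open to about 1.8 rad and is back on the bench. The gripper holds the wide gauge still about 35 mm up, with about 19 mm of shank in the bore. These figures are from pictures and arm readings; the hand-in gave no verdict.

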